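Charge the crucible with a drop-bottom cup

ROBOT

A 6-joint arm with a two-finger parallel gripper is mounted at the origin on the work surface. World frame = base frame: x ahead of the robot, y to its left, z up, the work surface at z = 0. Lengths are in m, angles in rad, forces in N, time in s.
With the tool pointing down it reaches from about 0.25 to 0.85 m from the base axis. Payload 12.5 kg.
Tool frame: the origin (TCP) lies between the finger pads; the fingertips stand 25 mm ahead of it and the grasp point (between the pads) lies 6 mm ahead of it; z points along the fingers, y is the line along which they close (so a half turn about z gives the same grasp; the last joint's range is limited). The gripper opens to 93 mm and grips with 3 to 60 N. Pads are 15 mm wide; open, the fingers measure 128 mm over their backs; the gripper's body (75 mm by 188 mm) begins 65 mm behind the grasp point.
Start: joints at [1.25, 0.351, 1.652, -0, 1.139, -0.085], TCP at [0.128, 0.535, 0.244] pointing down, gripper open.
Joint ranges: [-2.75, 2.75], [-0.79, 2.1], [0.01, 2.65], [-1.57, 4.71], [0.07, 3.14], [-2.87, 2.87]. Speed limits (rad/s): [2.22, 2.22, 2.79, 3.14, 3.14, 3.14].

INTERFACE

Orientations are given as a unit quaternion [w, x, y, z].
In Python, from bench import bot, viewer gives the robot as it stands.
- The arm moves only by the tool arm_command, never from a script. Its argument "increments" is one flat list of numbers, 6 for each row, row after row: the shift along the tool's x, y, z in units of 40 mm (1.0 is 40 mm), then the turn, a rotation vector about the tool's x, y, z in units of 5 degrees (1.0 is 5 degrees). A call has 1 to 5 rows; each row is the pose to reach, as a shift and turn from the pose commanded when the call began, along the tool's axes at that moment; what a row does not reach only later rows make up. A row lasts 1/12 s, in which the tool goes at most 41.7 mm and 7.16 degrees, less where a joint would pass 70% of its speed; a pose out of reach is approached as far as the arm can. A call with a gripper value outside its range is refused whole. "grip" is the finger opening in mm, from 0 to 93, set as the call begins (left out, the last holds). The fingers move at their own pace and stop on an object; "force" is the grip in N (left out, the last holds). Time passes only in rows, so rows that repeat a pose let the fingers close. It gives the time, the measured TCP pose, the force, the opening and the grip force at its end, in the units of the state.
- bot.observe(): the state, without advancing time (a new reading comes with each control period).
- viewer.get_image(name): name is "scene" or "top" or "wrist"; returns (picture, depth): 400x640x3 uint8, red, green, blue; 400x640 float32, m along the optical axis (not along the pixel's ray), 0 where there is no reading.
- viewer.camera_info(name): a dict with "intrinsics" (3x3 intrinsics, pixels), "R" (3x3) and "t" (3): a world point X has camera coordinates R X + t. Camera axes: x right, y down, z forward; pixel columns grow to the right and rows downward; lengths in m; the calibration is good to about 2 mm. A picture is of the moment at which its call begins: read the wrist's pose just before it. camera_info takes no time and is no camera call; for the wrist camera it gives the pose at the moment of the call.
- bot.job_done(): hands the job in; it is judged then, once.
The state is a dict: "clock": time; "q": joint angles; "joint_velocities": joint speeds; "joint_efforts": joint torques, N m; "tcp_pos": TCP position; "tool_rot": TCP orientation; "contact_force": force on the tool from outside, world axes, zero at the start; "moment": the same for the moment, N m; "grip_width": finger opening in m; "grasp_force": force on a finger pad.
Only numpy, scipy, OpenCV 4.12 (cv2) and the standard library are available. Lean on these libraries where they do the work, as an engineer would, in place of code of your own. Each camera call takes 0.05 s, during which the arm holds its last target. There are 200 camera calls.

TASK

Swing the cover right off the crucible, put the silver slug into the drop cup, then hold the cup upright over the crucible with its red tab above the brass pin and lower it so that the pin presses the tab, the bottom swings open and the slug drops into the crucible. Then stand the empty cup upright on the cork mat again, let go, and swing the cover fully back over the crucible. Leave the brass and copper slugs in their tray and do not disturb the jar, the upright mandrel or the wooden clamp.

Things in the scene. Friction and masses are not known exactly. Their poses are not given: they have to be found in the camera images.
- station: Small melting station, fixed to the bench: dark steel base plate 200 x 200 x 8 mm with a terracotta tile and a white round crucible standing on it. Origin on the bench below the crucible's axis; z up. In its frame the brass release pin stands on the +x side and the cover's pivot post (14 mm thick) at x -60, y +60 mm.
- mouth (a point): Centre of the crucible's mouth, level with its rim, 115 mm above the bench; axes as station. The mouth is 72 mm wide inside (84 outside), the crucible 85 mm deep inside.
- pin_top (a point): Rounded top of the brass release pin (8 mm thick), fixed to the station, pointing up: 34 mm in +x of the station from the mouth's centre and 37 mm above the rim. Its stem passes 17 mm above the rim out to x +64 mm and down to the base.
- cover (a joint): Swing cover of the crucible: grey disc 92 mm wide, 6 mm thick, 3 mm above the rim, on an upright pivot. 0 (a stop) = centred over the mouth; grows anticlockwise seen from above, towards the station's +y side; up to 1.75 rad. The mouth is clear from about 1.0 rad. It stays where it is left (friction 0.06 N m). It starts covering the mouth, 0 to 0.2 rad.
- cover_hinge (a point): Point on the upright pivot axis of the cover, at x -60, y +60 mm in the station's frame, 6 mm above the rim.
- cover_knob (a point): Top of the cover's upright round wooden knob (14 mm thick, 37 mm tall above the disc), which stands at the disc's centre, 85 mm from the pivot axis. It turns with the cover.
- cup: Loose drop cup: square steel cup 46 x 46 mm outside, 45 mm tall, walls 3 mm, open at the top (40 x 40 mm inside, floor 8 mm above its underside), black grip patches on its two flat +y and -y sides; about 0.155 kg. Origin at the centre of its underside, z up. Its bottom is a flap hinged along the +x side, at x +20 mm, 6.5 mm above the underside.
- flap (a joint): Angle of the cup's bottom flap: 0 = shut, held by a spring (0.07 N m shut, rising to 0.15 N m open: about 5 N at the tab 14 mm out from the hinge); grows as the tab is pushed up and the bottom swings down; stop at 1.2 rad. It shuts by itself. The slug gets out from about 0.5 rad. The open flap reaches 37 mm below its hinge.
- tab (a point): Outer end of the cup's red release tab, which is one piece with the flap and sticks out of the cup's +x side: 16 mm wide, 3 mm thick, ending 56 mm from the cup's axis, its underside 5 mm above the cup's underside when shut. With the cup centred and square over the mouth, tab over the pin, the pin meets the tab when the cup's underside is 32 mm above the rim; at 5 mm above the rim the flap is open by about 1.1 rad.
- mat: Cork mat, 110 x 110 x 6 mm, fixed on the bench; origin at the centre of its underside. The cup starts standing on it.
- tray: Black plastic tray, fixed, 200 (its x) x 76 x 14 mm, walls 4 mm, floor 4 mm, three compartments along x, each with one metal slug standing on end; origin at the centre of its underside.
- silver: The silver-coloured (pale grey metal) slug: loose cylinder 18 mm thick, 36 mm long, about 95 g, standing on end in the tray. Origin at the centre of its underside.
- silver_center (a point): Centre of the silver slug.
- brass: Brass (yellow) slug, same size, in the tray; not wanted. Origin at the centre of its underside.
- copper: Copper (reddish) slug, same size, in the tray; not wanted. Origin at the centre of its underside.
- jar: Amber jar, 72 mm wide, 100 mm tall; bystander. Origin at the centre of its underside.
- mandrel: Upright steel ring mandrel, 44 mm wide at the foot, 150 mm tall; bystander. Origin at the centre of its underside.
- clamp: Wooden ring clamp lying near the tray, 120 x 28 x 22 mm; bystander. Origin under its middle.
There are look-alikes about, which are no part of the job. Leave any black or white look-alike of the mat alone.

How it is judged:
On the way, in this order (a step that is already met when the one before it is completed fails the run):
1. the cover is swung clear of the mouth (over 1.0 rad) and the silver slug has not yet been put in the cup (value of joint cover above 1 rad and not (x of silver_center in the frame of cup between -0.021 and 0.021 m and y of silver_center in the frame of cup between -0.021 and 0.021 m and z of silver_center in the frame of cup between 0.008 and 0.04 m)), for 0.1 s.
2. the silver slug lies in the drop cup, let go, the bottom shut (x of silver_center in the frame of cup between -0.021 and 0.021 m and y of silver_center in the frame of cup between -0.021 and 0.021 m and z of silver_center in the frame of cup between 0.008 and 0.04 m and contact force between the fingers and silver below 0.05 N and value of joint flap below 0.15 rad), for 0.2 s.
3. the cup, with the slug in it and its bottom shut, is held over the open crucible (within 25 mm of its axis, clear above the rim and at most 80 mm above it) (x of silver_center in the frame of cup between -0.021 and 0.021 m and y of silver_center in the frame of cup between -0.021 and 0.021 m and z of silver_center in the frame of cup between 0.008 and 0.04 m and horizontal distance between cup and mouth below 0.025 m and z of cup in the frame of mouth between 0.02 and 0.08 m and value of joint flap below 0.15 rad and value of joint cover above 1 rad), for 0.05 s.
4. the tab is pressed by the pin, the bottom is open (over 0.35 rad) and the slug is in the crucible, the cup still upright over the mouth (horizontal distance between silver_center and mouth below 0.037 m and z of silver_center in the frame of mouth below -0.03 m and horizontal distance between cup and mouth below 0.025 m and z of cup in the frame of mouth below 0.08 m and value of joint flap above 0.35 rad and contact force between cup and station above 0.5 N and angle between cup's own z axis and vertical below 0.3 rad), for 0.05 s.
5. the empty cup stands upright on the mat, let go, bottom shut, the cover still open (x of cup in the frame of mat between -0.045 and 0.045 m and y of cup in the frame of mat between -0.045 and 0.045 m and z of cup in the frame of mat below 0.01 m and angle between cup's own z axis and vertical below 0.1 rad and value of joint flap below 0.12 rad and linear speed of cup below 0.02 m/s and contact force between the fingers and cup below 0.05 N and value of joint cover above 0.5 rad), for 0.2 s.
At the end, for the whole second after the job is handed in: The silver slug lies inside the crucible (its centre over 30 mm below the rim); the drop cup stands upright (within 0.1 rad) and at rest on the cork mat, its centre within 45 mm of the mat's centre along each side, bottom shut, let go; the cover is back over the mouth (within 0.15 rad of its stop) (horizontal distance between silver_center and mouth below 0.037 m and z of silver_center in the frame of mouth below -0.03 m and x of cup in the frame of mat between -0.045 and 0.045 m and y of cup in the frame of mat between -0.045 and 0.045 m and z of cup in the frame of mat below 0.01 m and angle between cup's own z axis and vertical below 0.1 rad and value of joint flap below 0.12 rad and linear speed of cup below 0.02 m/s and contact force between the fingers and cup below 0.05 N and value of joint cover below 0.15 rad and velocity of joint cover below 0.05 rad/s); the robot touches nothing.
It fails at once if the brass or copper slug is moved more than 30 mm (distance of any of brass, copper from where it was at the start of the episode above 0.03 m).
It fails at once if the jar, mandrel or clamp is moved more than 30 mm (distance of any of jar, mandrel, clamp from where it was at the start of the episode above 0.03 m).
It also fails if it takes over 72 s, if anything falls off the work surface, if the arm or the gripper's body presses on something with over 40 N, if the wrist force passes 120 N, or if a joint passes its speed limit or range.

## Working session

There is one attempt and no reset: what is moved stays moved. The work goes in short steps, Python scripts to look and compute and a tool call to move; the robot and the scene stay as the last step left them, time stands still between calls to the robot, and variables do not carry over. Pictures are saved under pics/ and viewed, at most 10 in all, crops included, and the job is handed in when it is done.

Besides the shell and the picture viewer there is one more tool, called after "Emit:" by a JSON object that holds its "api" and its "payload", one argument or row to a line. arm_command: Moves the arm, as the interface text tells. Its arguments: {"type":"object","properties":{"increments":{"type":"array"},"grip":{"type":"number"},"force":{"type":"number"}},"required":["increments"]}

```bash
mkdir -p pics; ls; python3 - <<'E'
from bench import bot, viewer
import cv2,numpy as np
print(bot.observe())
for n in ("top","scene"):
    im,d=viewer.get_image(n); cv2.imwrite(f"pics/{n}0.png",im[:,:,::-1]); np.save(f"pics/{n}0.npy",d)
    print(n,viewer.camera_info(n))
E
```

```text
pics
{'clock': 0.0, 'q': array([ 1.25042647e+00,  3.51237927e-01,  1.65240730e+00, -9.03563854e-06,
        1.13909830e+00, -8.45855877e-02]), 'joint_velocities': array([ 2.96617544e-04,  1.10205095e-03, -1.79409875e-06,  2.93623437e-04,
        9.94038017e-04,  3.36368670e-04]), 'joint_efforts': array([-1.65257297e-03, -4.97336483e+01, -2.85255414e+01,  6.97759562e-02,
        2.57836125e-02, -8.00031034e-05]), 'tcp_pos': array([0.12835514, 0.53449606, 0.24310687]), 'tool_rot': array([-1.11699818e-04,  1.17617337e-01,  9.93058826e-01, -5.64504494e-04]), 'contact_force': array([0.06052597, 0.82637388, 0.11273926]), 'moment': array([-0.02401737,  0.05536555, -0.00134371]), 'grasp_force': 0.0, 'grip_width': 0.09283071556259889}
top {'intrinsics': array([[375.78699055,   0.        , 315.30161586],
       [  0.        , 375.78699055, 198.68198291],
       [  0.        ,   0.        ,   1.        ]]), 'R': array([[-0.00903107, -0.99992417, -0.0083717 ],
       [-0.99260285,  0.00997796, -0.12099598],
       [ 0.12107034,  0.00721705, -0.99261769]]), 't': array([-0.07645935,  0.50315982,  1.09556048])}
scene {'intrinsics': array([[438.99519709,   0.        , 323.12102973],
       [  0.        , 438.99519709, 202.13466051],
       [  0.        ,   0.        ,   1.        ]]), 'R': array([[ 0.49961024,  0.86624821,  0.00190836],
       [ 0.53389486, -0.30618849, -0.78816552],
       [-0.68216265,  0.39479443, -0.61546038]]), 't': array([-0.18055916, -0.21852856,  1.53404226])}
```

View pics/top0.png

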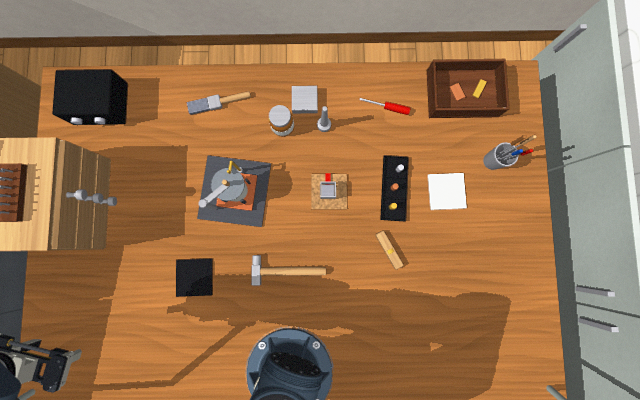

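View pics/scene0.png

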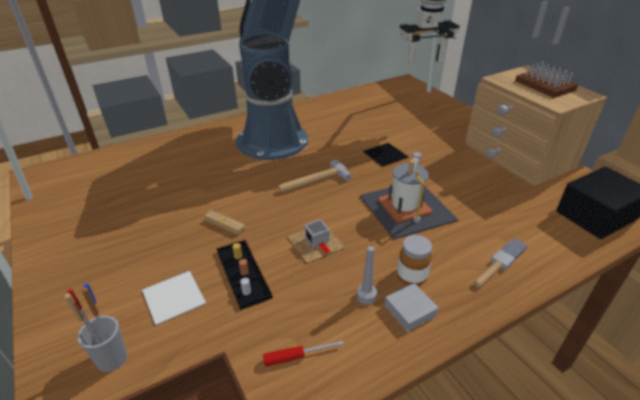

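Top view: station near (233,190), with brass pin at about (230,165) and cover pivot at about (205,203). The cup is at (327,190) on the cork mat, red tab up. The tray holds silver (400,168), copper (395,187) and brass (393,206). Mat look-alikes are white (447,190) and black (195,277). The pale slug at (400,168) is the silver one; I'll enlarge to confirm.

```bash
python3 - <<'E'
import cv2,numpy as np
a=cv2.imread("pics/top0.png")
c=cv2.resize(a[150:230,190:280],None,fx=5.5,fy=5.5,interpolation=cv2.INTER_CUBIC)   # 495x440
b=cv2.resize(a[150:230,305:415],None,fx=5.5,fy=5.5,interpolation=cv2.INTER_CUBIC)
cv2.imwrite("pics/c1.png",c); cv2.imwrite("pics/c2.png",b)
E
```

```text
(no output)
```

View pics/c1.png

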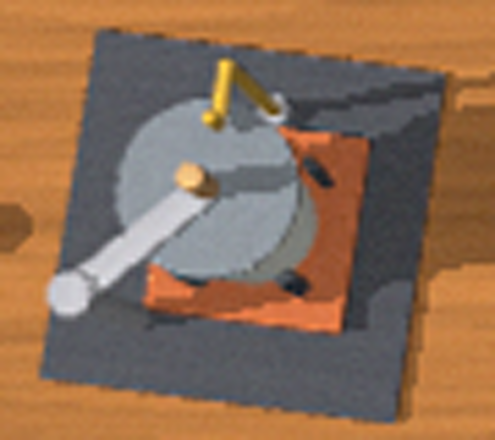

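View pics/c2.png

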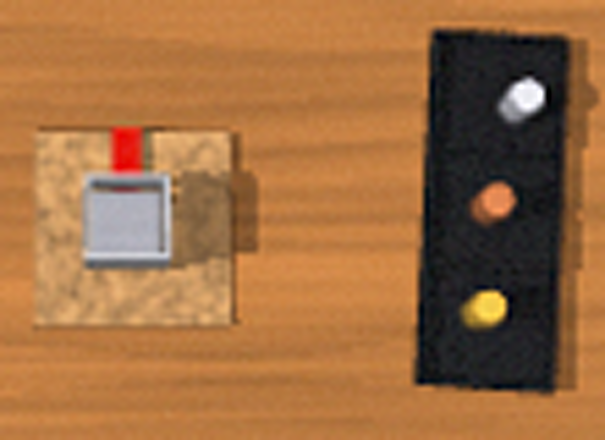

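Station crop: base corners at (98,30), (445,72), (400,422), (42,378); knob top (190,178); pin top (212,119); pivot (70,293). Right crop: silver top at (527,97), clearly the pale-grey slug; cup rim spans about (88..170, 174..262); tab end at (128,128).

```bash
cat >h.py <<'E'
import numpy as np
from bench import bot, viewer
from scipy.spatial.transform import Rotation as Rn
def ray(n,u,v,z,ci=None):
    c=ci or viewer.camera_info(n); K,R,t=c["intrinsics"],c["R"],c["t"]
    o=-R.T@t; d=R.T@np.linalg.solve(K,[u,v,1]); return o+d*(z-o[2])/d[2]
def go(target,deg=None,s=None):
    """tool pose now, units to target TCP (position) and yaw turn"""
    s=s or bot.observe(); w=s["tool_rot"]; M=Rn.from_quat([w[1],w[2],w[3],w[0]]).as_matrix()
    print("M",M.round(3).tolist(),"d",(M.T@(np.array(target)-s["tcp_pos"])/0.04).round(2))
E
python3 - <<'E'
from h import *
def c1(x,y,z): return ray("top",190+x/5.5,150+y/5.5,z)
def c2(x,y,z): return ray("top",305+x/5.5,150+y/5.5,z)
P=np.array([c1(*p,.008) for p in [(98,30),(445,72),(400,422),(42,378)]])
print("base",P.round(4).tolist(),"ctr",P.mean(0)); 
d=P[0]+P[1]-P[2]-P[3]; yaw=np.arctan2(d[1],d[0]); print("yaw",yaw)
m=P.mean(0); R=Rn.from_euler('z',yaw).as_matrix()
pin=c1(212,119,.152); print("pin",pin,"mouth from pin",pin-R@[.034,0,0])
kn=c1(190,178,.161); print("knob",kn,"hinge",m+R@[-.06,.06,0], "post",c1(70,293,.13))
print("silver",c2(527,97,.04),"copper",c2(499,202,.04),"brass",c2(490,307,.04))
Q=[c2(x,y,.051) for x,y in [(86,174),(172,174),(167,265),(84,265)]]
print("cup",np.round(Q,4).tolist(),np.mean(Q,0)); print("tab",c2(128,128,.0125))
Q=[c2(x,y,.006) for x,y in [(37,130),(237,132),(233,327),(35,325)]]
print("mat",np.round(Q,4).tolist(),np.mean(Q,0))
Q=[c2(x,y,.014) for x,y in [(435,32),(570,38),(553,393),(415,385)]]
print("tray",np.round(Q,4).tolist(),np.mean(Q,0))
E
```

```text
base [[0.6437, 0.2516, 0.008], [0.6174, 0.0553, 0.008], [0.4211, 0.0791, 0.008], [0.4473, 0.2776, 0.008]] ctr [0.53238089 0.16586964 0.008     ]
yaw -0.1261077754231892
pin [0.56342303 0.15128597 0.152     ] mouth from pin [0.52969303 0.15556228 0.152     ]
knob [0.53269366 0.15923978 0.161     ] hinge [0.48040378 0.2329396  0.008     ] post [0.48069887 0.22559043 0.13      ]
silver [ 0.59227842 -0.33820901  0.04      ] copper [ 0.53464703 -0.32097814  0.04      ] brass [ 0.47761257 -0.31415559  0.04      ]
cup [[0.5505, -0.0976, 0.051], [0.55, -0.1438, 0.051], [0.5008, -0.1404, 0.051], [0.5012, -0.096, 0.051]] [ 0.5256103  -0.11947389  0.051     ]
tab [ 0.58269338 -0.12162773  0.0125    ]
mat [[0.5833, -0.0708, 0.006], [0.581, -0.1829, 0.006], [0.4713, -0.1785, 0.006], [0.4735, -0.0688, 0.006]] [ 0.52728571 -0.12522469  0.006     ]
tray [[0.6351, -0.294, 0.014], [0.6309, -0.3693, 0.014], [0.4326, -0.3522, 0.014], [0.4377, -0.2769, 0.014]] [ 0.53407216 -0.32311304  0.014     ]
```

Emit:
{"api": "arm_command", "payload": {
  "increments": [-4, -2.25, 0, 0, 0, 0, -4, -2.25, 0, 0, 0, 0, -4, -2.25, 0, 0, 0, 0, -4, -2.25, 0, 0, 0, 0, -4, -2.25, 0, 0, 0, 0],
  "grip": 60,
  "force": 15
}}

```text
clock: 0.52
tcp_pos: [0.2653, 0.4071, 0.2435]
tool_rot: [0.0, 0.118, 0.993, -0.0]
contact_force: [0.3, 0.6, 0.4]
grip_width: 0.0642
grasp_force: 0.0
```

Emit:
{"api": "arm_command", "payload": {
  "increments": [-4, -2.25, 0, 0, 0, 0, -4, -2.25, 0, 0, 0, 0, -4, -2.25, 0, 0, 0, 0, -4, -2.25, 0, 0, 0, 0, -4, -2.25, 0, 0, 0, 0]
}}

```text
clock: 0.93
tcp_pos: [0.4001, 0.282, 0.2435]
tool_rot: [0.0, 0.119, 0.993, -0.0]
contact_force: [0.3, 0.7, 1.0]
grip_width: 0.0602
grasp_force: 0.0
```

Emit:
{"api": "arm_command", "payload": {
  "increments": [-2.0, -2.25, 0, 0, 0, 0, -2.0, -2.25, 0, 0, 0, 0, -2.0, -2.25, 0, 0, 0, 0, -2.0, -2.25, 0, 0, 0, 0, -2.0, -2.25, 0, 0, 0, 0]
}}

```text
clock: 1.35
tcp_pos: [0.4547, 0.1775, 0.2434]
tool_rot: [-0.0, 0.119, 0.993, -0.0]
contact_force: [0.7, 0.2, 0.0]
grip_width: 0.0596
grasp_force: 0.0
```

```bash
python3 - <<'E'
from h import *
import cv2
s=bot.observe();ci=viewer.camera_info("wrist");im,d=viewer.get_image("wrist");cv2.imwrite("pics/w1.png",im[:,:,::-1])
print(s["clock"],s["tcp_pos"]);go([.532,.159,.16],s=s)
import pickle;pickle.dump((ci,d),open("w1.pkl","wb"))
E
```

```text
1.35 [0.45474984 0.17752463 0.24337672]
M [[-0.972, 0.237, -0.001], [0.237, 0.972, -0.0], [0.001, -0.0, -1.0]] d [-1.99  0.01  2.08]
```

View pics/w1.png

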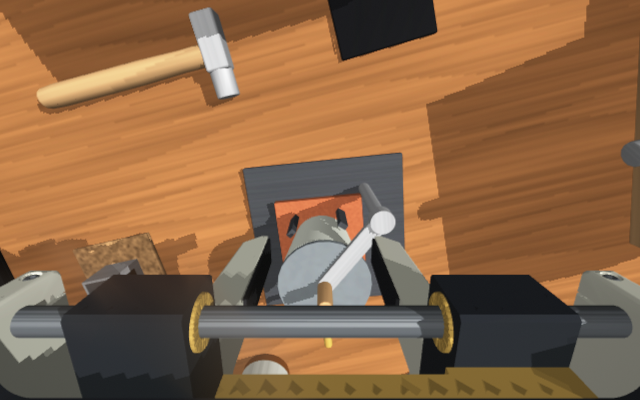

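Wrist view: knob top is at about (325,287) between the fingers, pivot top at (382,222), disc around (325,275).

```bash
python3 - <<'E'
from h import *
import pickle
ci,d=pickle.load(open("w1.pkl","rb"))
for n,u,v,z in [("knob",325,288,.161),("post",382,222,.13),("b1",243,169,.008),("b2",401,153,.008)]: print(n,ray(0,u,v,z,ci),d[v,u])
K,R,t=ci["intrinsics"],ci["R"],ci["t"]
for u,v in [(382,222),(325,287)]: print(R.T@(np.linalg.solve(K,[u,v,1])*d[v,u]-t))
E
```

```text
knob [0.51598932 0.1652219  0.161     ] 0.27961043
post [0.48231006 0.22576454 0.13      ] 0.26948264
b1 [0.42263639 0.08454669 0.008     ] 0.3815713
b2 [0.44966343 0.27924242 0.008     ] 0.38243788
[0.48164017 0.22557424 0.13160702]
[0.52990296 0.16221468 0.13711666]
```

Emit:
{"api": "arm_command", "payload": {
  "increments": [-1, 0, 0, 0, 0, 0, -2, 0, 0, 0, 0, 0, -2.02, 0, 0.5, 0, 0, 0, -2.02, 0, 1.2, 0, 0, 0, -2.02, 0, 2.0, 0, 0, 0],
  "grip": 45
}}

```text
clock: 1.82
tcp_pos: [0.5332, 0.1615, 0.1633]
tool_rot: [0.001, 0.117, 0.993, 0.0]
contact_force: [0.6, 0.4, -0.6]
grip_width: 0.0451
grasp_force: 0.0
```

Emit:
{"api": "arm_command", "payload": {
  "increments": [0, 0, 0.08, 0, 0, 0, 0, 0, 0.08, 0, 0, 0, 0, 0, 0.08, 0, 0, 0, 0, 0, 0.08, 0, 0, 0, 0, 0, 0.08, 0, 0, 0],
  "grip": 8,
  "force": 8
}}

```text
clock: 2.23
tcp_pos: [0.5335, 0.1604, 0.1622]
tool_rot: [0.001, 0.117, 0.993, 0.0]
contact_force: [-0.7, -0.6, 0.1]
grip_width: 0.0165
grasp_force: 0.0
```

Emit:
{"api": "arm_command", "payload": {
  "increments": [0, 0, 0, 0, 0, 0, 0, 0, 0, 0, 0, 0]
}}

```text
clock: 2.4
tcp_pos: [0.5335, 0.1604, 0.162]
tool_rot: [0.001, 0.118, 0.993, 0.001]
contact_force: [-2.0, 1.8, 6.8]
grip_width: 0.0134
grasp_force: 8.0
```

Emit:
{"api": "arm_command", "payload": {
  "increments": [-0.17, 0.24, 0, 0, 0, 0, -0.31, 0.51, 0, 0, 0, 0, -0.4, 0.79, 0, 0, 0, 0, -0.46, 1.08, 0, 0, 0, 0, -0.475, 1.38, 0, 0, 0, 0]
}}

```text
clock: 2.82
tcp_pos: [0.5653, 0.2097, 0.1614]
tool_rot: [0.001, 0.118, 0.993, 0.0]
contact_force: [0.5, -2.2, 5.8]
grip_width: 0.0138
grasp_force: 8.0
```

Emit:
{"api": "arm_command", "payload": {
  "increments": [0.025, 0.295, 0, 0, 0, 0, 0.095, 0.59, 0, 0, 0, 0, 0.2, 0.86, 0, 0, 0, 0, 0.345, 1.12, 0, 0, 0, 0, 0.525, 1.36, 0, 0, 0, 0]
}}

```text
clock: 3.23
tcp_pos: [0.5566, 0.268, 0.1609]
tool_rot: [0.0, 0.118, 0.993, 0.0]
contact_force: [0.5, -2.4, 5.6]
grip_width: 0.0138
grasp_force: 8.0
```

Emit:
{"api": "arm_command", "payload": {
  "increments": [0, 0, 0, 0, 0, 0, 0, 0, 0, 0, 0, 0, 0, 0, 0, 0, 0, 0],
  "grip": 40
}}

```text
clock: 3.48
tcp_pos: [0.5562, 0.2668, 0.1601]
tool_rot: [-0.0, 0.118, 0.993, -0.0]
contact_force: [-0.4, 0.5, 0.1]
grip_width: 0.0289
grasp_force: 0.0
```

Emit:
{"api": "arm_command", "payload": {
  "increments": [0, 0, -1, 0, 0, 0, 0, 0, -2.1, 0, 0, 0, -0.2, -0.9, -2.2, 0, 0, 0, -0.3, -1.9, -2.2, 0, 0, 0, -0.4, -2.9, -2.2, 0, 0, 0],
  "grip": 55
}}

```text
clock: 3.9
tcp_pos: [0.5448, 0.1489, 0.249]
tool_rot: [0.001, 0.117, 0.993, 0.0]
contact_force: [1.0, -0.3, -1.1]
grip_width: 0.0548
grasp_force: 0.0
```

Emit:
{"api": "arm_command", "payload": {
  "increments": [-0.7, -4.9, 0, 0, 0, 0, -0.7, -4.9, 0, 0, 0, 0, -0.7, -4.9, 0, 0, 0, 0, -0.7, -4.9, 0, 0, 0, 0, -0.7, -4.9, 0, 0, 0, 0]
}}

```text
clock: 4.32
tcp_pos: [0.5255, -0.0499, 0.2484]
tool_rot: [-0.0, 0.118, 0.993, -0.0]
contact_force: [0.6, -0.2, 0.2]
grip_width: 0.0551
grasp_force: 0.0
```

Emit:
{"api": "arm_command", "payload": {
  "increments": [-0.7, -4.9, 0, 0, 0, 0, -0.7, -4.9, 0, 0, 0, 0, -0.7, -4.9, 0, 0, 0, 0, -0.7, -4.9, 0, 0, 0, 0, -0.7, -4.9, 0, 0, 0, 0]
}}

```text
clock: 4.73
tcp_pos: [0.5067, -0.2471, 0.2483]
tool_rot: [-0.0, 0.119, 0.993, -0.0]
contact_force: [-0.5, 0.7, -0.2]
grip_width: 0.0548
grasp_force: 0.0
```

Emit:
{"api": "arm_command", "payload": {
  "increments": [-0.3, -1.9, 0, 0, 0, -1.2, -0.3, -1.9, 0, 0, 0, -2.3, -0.3, -1.9, 0, 0, 0, -2.3, -0.3, -1.9, 0, 0, 0, -2.3]
}}

```text
clock: 5.07
tcp_pos: [0.5008, -0.3222, 0.2478]
tool_rot: [-0.0, 0.019, 1.0, 0.0]
contact_force: [0.4, 0.3, 0.1]
grip_width: 0.0549
grasp_force: 0.0
```

```bash
python3 - <<'E'
from h import *
import cv2,pickle
s=bot.observe();ci=viewer.camera_info("wrist");im,d=viewer.get_image("wrist");cv2.imwrite("pics/w2.png",im[:,:,::-1])
print(s["clock"],s["tcp_pos"]);go([.592,-.338,.047],s=s)
pickle.dump((ci,d),open("w2.pkl","wb"))
E
```

```text
5.0667 [ 0.50081685 -0.32218743  0.24778824]
M [[-0.999, 0.039, -0.001], [0.039, 0.999, 0.001], [0.001, 0.001, -1.0]] d [-2.3  -0.31  5.02]
```

View pics/w2.png

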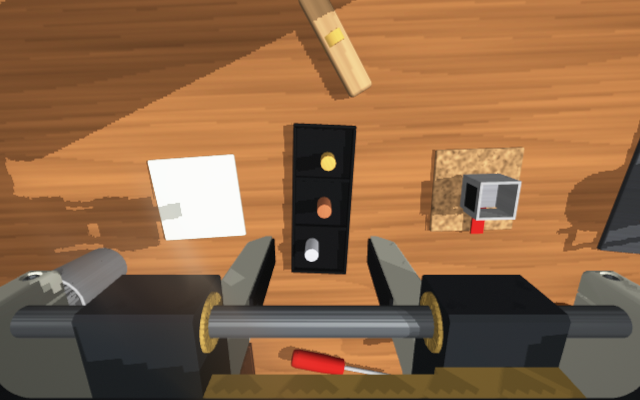

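Wrist view: silver is at about (312,255), copper (323,210), brass (328,162). The cup rim is around (463..520, 175..220), with red tab at (477,227). I'll enlarge both for a precise fix.

```bash
python3 - <<'E'
import cv2,numpy as np
a=cv2.imread("pics/w2.png")
f=lambda r:cv2.resize(r,None,fx=6,fy=6,interpolation=cv2.INTER_CUBIC)
cv2.imwrite("pics/c3.png",np.hstack([f(a[140:240,430:530])[:, :],f(a[225:275,290:323]).repeat(1,0) if 0 else cv2.copyMakeBorder(f(a[225:275,290:323]),0,300,0,0,cv2.BORDER_CONSTANT)]))
E
```

```text
(no output)
```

View pics/c3.png

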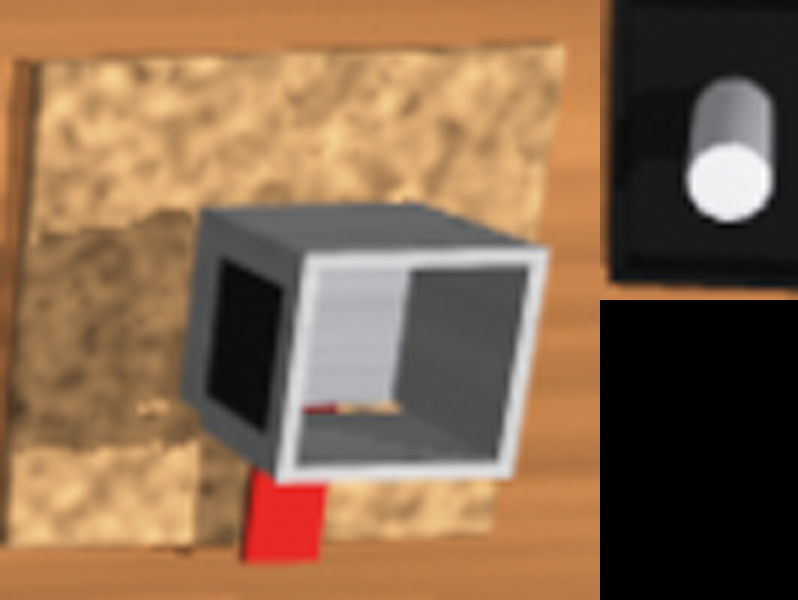

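```bash
python3 - <<'E'
from h import *
import pickle
ci,d=pickle.load(open("w2.pkl","rb"))
s=ray(0,311.7,255.3,.04,ci);print("silver",s)
Q=np.array([ray(0,430+x/6,140+y/6,.051,ci) for x,y in [(304,252),(549,246),(514,480),(276,484)]])
print(Q.round(4).tolist(),Q.mean(0))
e=Q[3]+Q[2]-Q[0]-Q[1];print("yaw",np.arctan2(e[1],e[0]))
print("tab",[ray(0,430+x/6,140+y/6,.0125,ci).round(4) for x,y in[(243,562),(318,560)]])
Q=np.array([ray(0,430+x/6,140+y/6,.006,ci) for x,y in [(42,60),(565,44),(492,530),(5,545)]])
print("mat",Q.round(4).tolist(),Q.mean(0))
go([s[0],s[1],.046])
E
```

```text
silver [ 0.59572736 -0.33805799  0.04      ]
[[0.5061, -0.1417, 0.051], [0.5068, -0.0955, 0.051], [0.5538, -0.0953, 0.051], [0.5529, -0.142, 0.051]] [ 0.52990295 -0.11863228  0.051     ]
yaw -0.000839290327690162
tab [array([ 0.5862, -0.127 ,  0.0125]), array([ 0.5864, -0.1104,  0.0125])]
mat [[0.4744, -0.1769, 0.006], [0.4753, -0.0688, 0.006], [0.5835, -0.0686, 0.006], [0.5828, -0.1775, 0.006]] [ 0.5289846  -0.12295159  0.006     ]
M [[-0.999, 0.038, -0.001], [0.038, 0.999, 0.001], [0.001, 0.001, -1.0]] d [-2.38 -0.34  5.05]
```

Emit:
{"api": "arm_command", "payload": {
  "increments": [-0.8, -0.12, 0.6, 0, 0, 0, -1.6, -0.24, 1.2, 0, 0, 0, -2.35, -0.34, 1.8, 0, 0, 0, -2.35, -0.34, 2.8, 0, 0, 0, -2.35, -0.34, 3.7, 0, 0, 0]
}}

```text
clock: 5.53
tcp_pos: [0.5966, -0.3358, 0.0987]
tool_rot: [0.0, 0.017, 1.0, -0.0]
contact_force: [-0.1, -0.6, -0.2]
grip_width: 0.0552
grasp_force: 0.0
```

Emit:
{"api": "arm_command", "payload": {
  "increments": [0, 0, 0.4, 0, 0, 0, 0, 0, 0.8, 0, 0, 0, 0, 0, 1.1, 0, 0, 0, 0, 0, 1.3, 0, 0, 0, 0, 0, 1.35, 0, 0, 0]
}}

```text
clock: 5.95
tcp_pos: [0.595, -0.3365, 0.0454]
tool_rot: [-0.001, 0.017, 1.0, 0.0]
contact_force: [-0.7, -0.3, 0.7]
grip_width: 0.0548
grasp_force: 0.0
```

Emit:
{"api": "arm_command", "payload": {
  "increments": [0, 0, 0, 0, 0, 0, 0, 0, 0, 0, 0, 0, 0, 0, 0, 0, 0, 0, 0, 0, 0, 0, 0, 0, 0, 0, 0, 0, 0, 0],
  "grip": 10,
  "force": 20
}}

```text
clock: 6.37
tcp_pos: [0.5955, -0.3376, 0.0471]
tool_rot: [0.0, 0.018, 1.0, -0.0]
contact_force: [-0.5, -0.1, 0.6]
grip_width: 0.0261
grasp_force: 0.0
```

Emit:
{"api": "arm_command", "payload": {
  "increments": [0, 0, 0, 0, 0, 0, 0, 0, 0, 0, 0, 0, 0, 0, 0, 0, 0, 0]
}}

```text
clock: 6.62
tcp_pos: [0.5954, -0.3375, 0.0467]
tool_rot: [0.0, 0.018, 1.0, -0.0]
contact_force: [-0.2, 0.1, 2.1]
grip_width: 0.0171
grasp_force: 20.0
```

Emit:
{"api": "arm_command", "payload": {
  "increments": [0, 0, -0.8, 0, 0, 0, 0, 0, -1.7, 0, 0, 0, 0, 0.5, -2.3, 0, 0, 0, 0.4, 1.4, -2.3, 0, 0, 0, 0.8, 2.3, -2.3, 0, 0, 0]
}}

```text
clock: 7.03
tcp_pos: [0.5666, -0.2441, 0.1398]
tool_rot: [0.001, 0.018, 1.0, -0.001]
contact_force: [-0.9, 0.9, -1.6]
grip_width: 0.0174
grasp_force: 20.0
```

Emit:
{"api": "arm_command", "payload": {
  "increments": [0.4, 0.9, 0, 0, 0, 0, 0.8, 1.8, 0, 0, 0, 0, 1.08, 2.7, 0, 0, 0, 0, 1.08, 3.09, 0, 0, 0, 0, 1.08, 3.09, 0, 0, 0, 0]
}}

```text
clock: 7.45
tcp_pos: [0.5271, -0.1164, 0.1386]
tool_rot: [-0.0, 0.016, 1.0, 0.0]
contact_force: [0.8, 0.4, -1.1]
grip_width: 0.0175
grasp_force: 20.0
```

Emit:
{"api": "arm_command", "payload": {
  "increments": [0, 0, 0, 0, 0, 0, 0, 0, 0, 0, 0, 0]
}}

```text
clock: 7.62
tcp_pos: [0.528, -0.1201, 0.1385]
tool_rot: [0.0, 0.018, 1.0, -0.0]
contact_force: [0.0, -0.3, -0.8]
grip_width: 0.0172
grasp_force: 20.0
```

```bash
python3 - <<'E'
from h import *
import cv2,pickle
s=bot.observe();ci=viewer.camera_info("wrist");im,d=viewer.get_image("wrist");
cv2.imwrite("pics/w3.png",cv2.resize(im[200:370,200:440,::-1],None,fx=3.3,fy=3.3))
print(s["clock"],s["tcp_pos"],s["grip_width"]);go([.5285,-.119,.081],s=s)
pickle.dump((ci,d),open("w3.pkl","wb"))
E
```

```text
7.6167 [ 0.52799434 -0.1201411   0.13849886] 0.017220136911806128
M [[-0.999, 0.035, 0.0], [0.035, 0.999, -0.0], [-0.0, -0.0, -1.0]] d [-0.01  0.03  1.44]
```

View pics/w3.png

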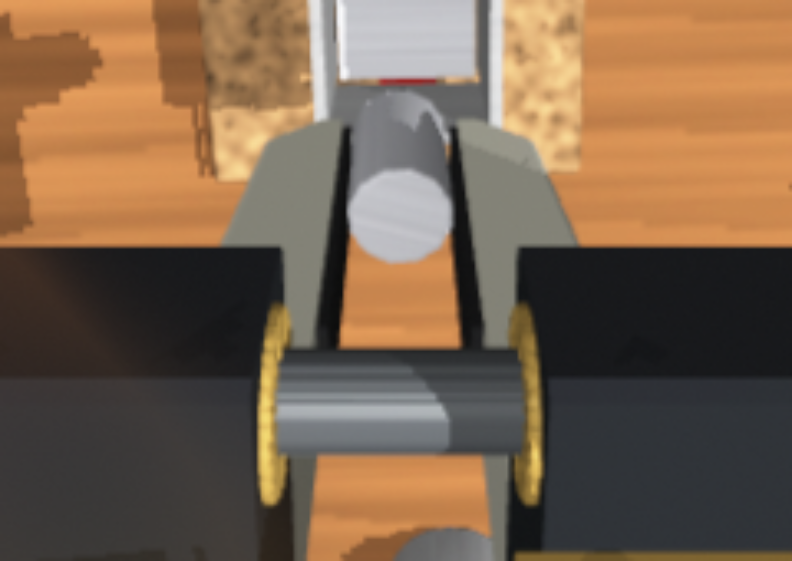

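Slug is held between the pads, top at full-image (321,265). It is centred left-right on the cup; checking the fore-aft position.

```bash
python3 - <<'E'
from h import *
import pickle
ci,d=pickle.load(open("w3.pkl","rb"))
print(ray(0,321.2,265.2,.1318,ci), [ray(0,200+x/3.3,200+y/3.3,.051,ci) for x,y in [(318,60),(496,60)]])
E
```

```text
[ 0.5277435  -0.12080533  0.1318    ] [array([ 0.5295321 , -0.14050382,  0.051     ]), array([ 0.53105273, -0.09768055,  0.051     ])]
```

Emit:
{"api": "arm_command", "payload": {
  "increments": [0, 0.02, 0.4, 0, 0, 0, 0, 0.03, 0.8, 0, 0, 0, 0, 0.03, 1.2, 0, 0, 0, 0, 0.03, 1.42, 0, 0, 0, 0, 0.03, 1.42, 0, 0, 0]
}}

```text
clock: 8.08
tcp_pos: [0.5268, -0.1187, 0.0799]
tool_rot: [-0.001, 0.018, 1.0, 0.0]
contact_force: [-0.2, -0.0, -1.7]
grip_width: 0.0177
grasp_force: 20.0
```

Emit:
{"api": "arm_command", "payload": {
  "increments": [0, 0, 0, 0, 0, 0, 0, 0, 0, 0, 0, 0, 0, 0, 0, 0, 0, 0, 0, 0, 0, 0, 0, 0, 0, 0, 0, 0, 0, 0]
}}

```text
clock: 8.5
tcp_pos: [0.528, -0.1182, 0.0822]
tool_rot: [0.0, 0.018, 1.0, -0.0]
contact_force: [-0.6, 0.7, -1.5]
grip_width: 0.0174
grasp_force: 20.0
```

Emit:
{"api": "arm_command", "payload": {
  "increments": [0, 0, 0, 0, 0, 0, 0, 0, 0, 0, 0, 0, 0, 0, 0, 0, 0, 0, 0, 0, 0, 0, 0, 0, 0, 0, 0, 0, 0, 0],
  "grip": 75
}}

```text
clock: 8.92
tcp_pos: [0.5277, -0.1181, 0.0817]
tool_rot: [0.0, 0.018, 1.0, -0.0]
contact_force: [0.3, 0.3, -1.0]
grip_width: 0.0465
grasp_force: 0.0
```

Emit:
{"api": "arm_command", "payload": {
  "increments": [0, 0, 0, 0, 0, 0, 0, 0, 0, 0, 0, 0, 0, 0, 0, 0, 0, 0, 0, 0, 0, 0, 0, 0, 0, 0, 0, 0, 0, 0]
}}

```text
clock: 9.33
tcp_pos: [0.5277, -0.1181, 0.0816]
tool_rot: [-0.0, 0.018, 1.0, 0.0]
contact_force: [-0.5, 0.1, 0.0]
grip_width: 0.074
grasp_force: 0.0
```

```bash
python3 - <<'E'
from h import *
import cv2
s=bot.observe();print(s["clock"],s["tcp_pos"],s["grip_width"]);go([.528,-.119,.041],s=s)
im,d=viewer.get_image("top");ci=viewer.camera_info("top")
sc,ds=viewer.get_image("scene")
cv2.imwrite("pics/s4.png",np.hstack([cv2.resize(sc[180:300,230:350,::-1],(400,400)),cv2.resize(sc[130:250,340:460,::-1],(400,400))]))
E
```

```text
9.3333 [ 0.52770352 -0.11807004  0.08160761] 0.07402878537237642
M [[-0.999, 0.035, -0.0], [0.035, 0.999, 0.0], [0.0, 0.0, -1.0]] d [-0.01 -0.02  1.02]
```

View pics/s4.png

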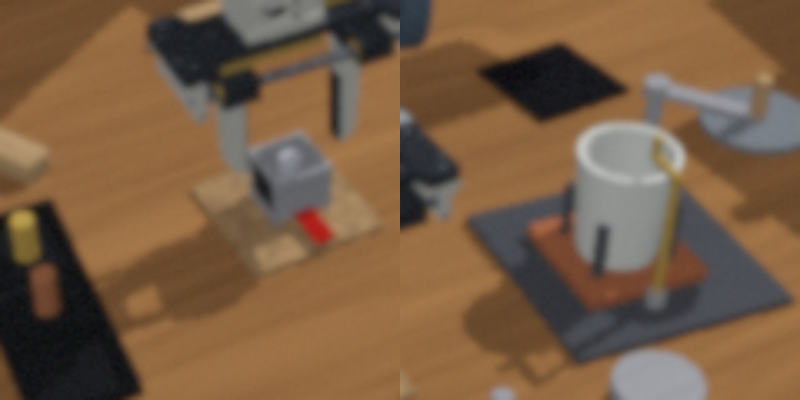

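Scene crops: the slug stands inside the cup, and the cover is swung clear of the open crucible. Now grip the cup, and refine the mouth from depth.

Emit:
{"api": "arm_command", "payload": {
  "increments": [0, 0, 0.3, 0, 0, 0, 0, 0, 0.6, 0, 0, 0, 0, 0, 0.85, 0, 0, 0, 0, 0, 1.0, 0, 0, 0, 0, 0, 1.0, 0, 0, 0]
}}

```text
clock: 9.85
tcp_pos: [0.5267, -0.1178, 0.0397]
tool_rot: [-0.001, 0.018, 1.0, 0.0]
contact_force: [0.1, -0.4, -0.3]
grip_width: 0.0748
grasp_force: 0.0
```

Emit:
{"api": "arm_command", "payload": {
  "increments": [0, 0, 0, 0, 0, 0, 0, 0, 0, 0, 0, 0, 0, 0, 0, 0, 0, 0, 0, 0, 0, 0, 0, 0, 0, 0, 0, 0, 0, 0],
  "grip": 35,
  "force": 25
}}

```text
clock: 10.27
tcp_pos: [0.5279, -0.1182, 0.042]
tool_rot: [0.0, 0.018, 1.0, -0.0]
contact_force: [0.1, -1.0, 0.8]
grip_width: 0.046
grasp_force: 1.2
```

Emit:
{"api": "arm_command", "payload": {
  "increments": [0, 0, 0, 0, 0, 0, 0, 0, 0, 0, 0, 0, 0, 0, 0, 0, 0, 0, 0, 0, 0, 0, 0, 0, 0, 0, 0, 0, 0, 0]
}}

```text
clock: 10.68
tcp_pos: [0.5279, -0.1182, 0.042]
tool_rot: [0.0, 0.018, 1.0, -0.0]
contact_force: [-0.6, 1.0, 6.3]
grip_width: 0.046
grasp_force: 24.9
```

```bash
python3 - <<'E'
from h import *
import cv2
from scipy.optimize import least_squares
s=bot.observe();print(s["clock"],s["tcp_pos"],s["grip_width"],s["grasp_force"])
for n in ("top","scene"):
    im,d=viewer.get_image(n);c=viewer.camera_info(n);K,R,t=c["intrinsics"],c["R"],c["t"]
    v,u=np.mgrid[0:400,0:640];P=(np.linalg.inv(K)@np.stack([u.ravel()*1.,v.ravel(),np.ones(u.size)]))*d.ravel();P=(R.T@(P-t[:,None])).T
    P=P[(d.ravel()>0)]
    near=np.hypot(P[:,0]-.532,P[:,1]-.158)<.055
    r=P[near&(abs(P[:,2]-.115)<.004)]
    f=least_squares(lambda p:np.maximum(0,abs(np.hypot(r[:,0]-p[0],r[:,1]-p[1])-.039)-.003),[.532,.158],loss="soft_l1",f_scale=.002)
    print(n,len(r),"mouth",f.x,f.cost,"zmed",np.median(r[:,2]))
    p=P[near&(P[:,2]>.142)&(P[:,2]<.17)];print("pin",len(p),p.mean(0),p[:,2].max())
E
```

```text
10.6833 [ 0.52791482 -0.11816248  0.04196191] 0.04596693296034082 24.871345460414886
top 175 mouth [0.53256985 0.15818647] 2.860374778182323e-06 zmed 0.1144448931913797
pin 8 [0.56606596 0.15311792 0.14929159] 0.15111323841085098
scene 138 mouth [0.53806567 0.1592478 ] 1.9598742134947108e-05 zmed 0.11336706156748977
pin 12 [0.57197003 0.15337069 0.14606074] 0.14880429126889802
```

Emit:
{"api": "arm_command", "payload": {
  "increments": [0, 0, -0.4, 0, 0, 0, 0, 0, -1.3, 0, 0, 0, 0, 0, -2.3, 0, 0, 0, 0, 0, -3.3, 0, 0, 0, 0, 0, -4.3, 0, 0, 0],
  "force": 50
}}

```text
clock: 11.2
tcp_pos: [0.527, -0.1179, 0.215]
tool_rot: [-0.001, 0.018, 1.0, 0.0]
contact_force: [-0.1, -0.8, -2.8]
grip_width: 0.0456
grasp_force: 49.8
```

Emit:
{"api": "arm_command", "payload": {
  "increments": [0, 0.5, 0, 0, 0, 0, 0, 1.3, 0, 0, 0, 0, 0.05, 2.1, 0, 0, 0, 0, 0.06, 2.9, 0, 0, 0, 0, 0.06, 3.7, 0, 0, 0, 0]
}}

```text
clock: 11.62
tcp_pos: [0.5298, 0.0313, 0.2132]
tool_rot: [-0.0, 0.018, 1.0, 0.0]
contact_force: [0.8, 0.2, -2.8]
grip_width: 0.0456
grasp_force: 49.8
```

Emit:
{"api": "arm_command", "payload": {
  "increments": [0, 0.8, 0, 0, 0, 0, 0.05, 1.6, 0, 0, 0, 0.4, 0.06, 2.3, 0, 0, 0, 0.8, 0.06, 2.9, 0, 0, 0, 1.03, 0.06, 3.2, 0, 0, 0, 1.03]
}}

```text
clock: 12.03
tcp_pos: [0.532, 0.1603, 0.2131]
tool_rot: [-0.0, 0.062, 0.998, 0.0]
contact_force: [-0.5, -0.1, -2.4]
grip_width: 0.0456
grasp_force: 49.8
```

Emit:
{"api": "arm_command", "payload": {
  "increments": [0, 0, 0, 0, 0, 0, 0, 0, 0, 0, 0, 0, 0, 0, 0, 0, 0, 0]
}}

```text
clock: 12.28
tcp_pos: [0.5325, 0.1569, 0.2134]
tool_rot: [-0.0, 0.062, 0.998, -0.0]
contact_force: [0.5, -0.1, -2.8]
grip_width: 0.046
grasp_force: 49.8
```

```bash
python3 - <<'E'
from h import *
import cv2
s=bot.observe();print(s["clock"],s["tcp_pos"],s["tool_rot"],s["grip_width"],s["grasp_force"]);go([.5328,.1583,.156],s=s)
sc,_=viewer.get_image("scene");tp,_=viewer.get_image("wrist")
cv2.imwrite("pics/s5.png",np.hstack([cv2.resize(sc[110:230,340:460,::-1],(400,400)),cv2.resize(tp[160:360,220:420,::-1],(400,400))]))
E
```

```text
12.2833 [0.5324718  0.15691606 0.2133518 ] [-3.19797110e-04  6.24678004e-02  9.98046900e-01 -2.37429251e-04] 0.04595938360784746 49.804800152778625
M [[-0.992, 0.125, -0.001], [0.125, 0.992, -0.0], [0.001, -0.001, -1.0]] d [-0.    0.04  1.43]
```

View pics/s5.png

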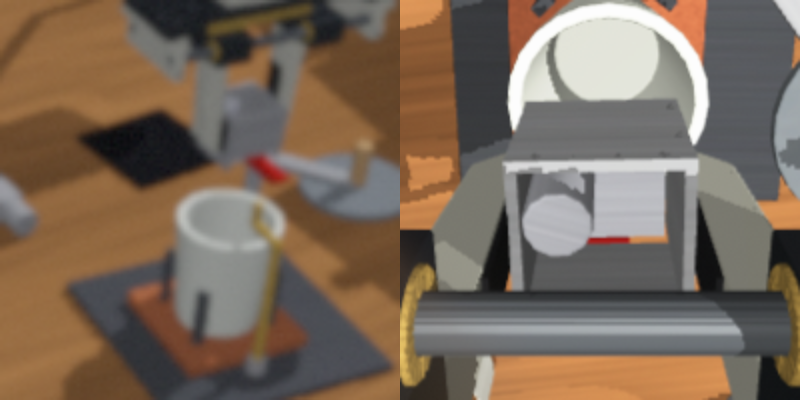

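The cup is centred over the open mouth with the tab on the pin side and the slug inside. Lowering.

Emit:
{"api": "arm_command", "payload": {
  "increments": [0, 0.03, 0.25, 0, 0, 0, 0, 0.04, 0.5, 0, 0, 0, 0, 0.04, 0.65, 0, 0, 0, 0, 0.04, 0.8, 0, 0, 0, 0, 0.04, 0.95, 0, 0, 0]
}}

```text
clock: 12.8
tcp_pos: [0.5331, 0.1593, 0.1753]
tool_rot: [0.0, 0.062, 0.998, -0.0]
contact_force: [-0.1, 0.1, 6.7]
grip_width: 0.0456
grasp_force: 49.8
```

Emit:
{"api": "arm_command", "payload": {
  "increments": [0, 0, 0.12, 0, 0, 0, 0, 0, 0.24, 0, 0, 0, 0, 0, 0.36, 0, 0, 0, 0, 0, 0.46, 0, 0, 0, 0, 0, 0.46, 0, 0, 0]
}}

```text
clock: 13.22
tcp_pos: [0.5315, 0.1594, 0.1559]
tool_rot: [-0.002, 0.062, 0.998, -0.0]
contact_force: [-6.5, 1.4, -2.0]
grip_width: 0.046
grasp_force: 49.8
```

Emit:
{"api": "arm_command", "payload": {
  "increments": [0, 0, 0, 0, 0, 0, 0, 0, 0, 0, 0, 0, 0, 0, 0, 0, 0, 0, 0, 0, 0, 0, 0, 0, 0, 0, 0, 0, 0, 0]
}}

```text
clock: 13.63
tcp_pos: [0.5314, 0.1594, 0.1562]
tool_rot: [-0.002, 0.062, 0.998, -0.0]
contact_force: [-6.0, 0.7, -0.6]
grip_width: 0.0456
grasp_force: 49.8
```

Emit:
{"api": "arm_command", "payload": {
  "increments": [0, 0, 0, 0, 0, 0, 0, 0, 0, 0, 0, 0, 0, 0, 0, 0, 0, 0, 0, 0, 0, 0, 0, 0, 0, 0, 0, 0, 0, 0]
}}

```text
clock: 14.05
tcp_pos: [0.5314, 0.1594, 0.1562]
tool_rot: [-0.002, 0.062, 0.998, -0.0]
contact_force: [-6.7, 0.7, -0.7]
grip_width: 0.0457
grasp_force: 49.8
```

```bash
python3 - <<'E'
from h import *
s=bot.observe();print(s["clock"],s["tcp_pos"],s["contact_force"],s["moment"],s["grip_width"])
for n in("wrist","top"):
    ci=viewer.camera_info(n);im,d=viewer.get_image(n);K,R,t=ci["intrinsics"],ci["R"],ci["t"]
    v,u=np.mgrid[0:400,0:640];P=(np.linalg.inv(K)@np.stack([u.ravel()*1.,v.ravel(),np.ones(u.size)]))*d.ravel();P=(R.T@(P-t[:,None])).T
    m=(d.ravel()>0)&(np.hypot(P[:,0]-.5326,P[:,1]-.158)<.035)&(P[:,2]<.15)
    print(n,m.sum(),np.histogram(P[m,2],bins=np.arange(.02,.151,.01))[0]);
    q=m&(P[:,2]<.105)
    if q.any(): print(P[q].mean(0), im.reshape(-1,3)[q].mean(0))
E
```

```text
14.05 [0.53139137 0.15944518 0.15619727] [-6.71265414  0.6594893  -0.67921452] [ 0.08139975  1.04737319 -0.01200709] 0.04568072452319453
wrist 7549 [ 515  539   61   34  336  107  155  148  488  770 1306 1319 1688]
[0.52626896 0.15877853 0.05072568] [182.06340058 178.21565802 169.78674352]
top 29 [9 3 2 0 8 0 0 0 0 0 0 0 0]
[0.51145358 0.15018517 0.03693826] [156.03448276 135.93103448 127.06896552]
```

Emit:
{"api": "arm_command", "payload": {
  "increments": [0, 0, -0.15, 0, 0, 0, 0, 0, -0.4, 0, 0, 0, 0, 0, -0.7, 0, 0, 0, 0, 0, -1.1, 0, 0, 0, 0, 0, -1.5, 0, 0, 0]
}}

```text
clock: 14.57
tcp_pos: [0.5328, 0.1594, 0.2174]
tool_rot: [-0.0, 0.062, 0.998, -0.0]
contact_force: [0.4, 0.4, -0.6]
grip_width: 0.0457
grasp_force: 49.8
```

Emit:
{"api": "arm_command", "payload": {
  "increments": [0, 0, 0, 0, 0, 0, 0, 0, 0, 0, 0, 0, 0, 0, 0, 0, 0, 0]
}}

```text
clock: 14.82
tcp_pos: [0.5325, 0.1594, 0.2161]
tool_rot: [-0.001, 0.062, 0.998, -0.0]
contact_force: [0.4, -0.6, -1.0]
grip_width: 0.046
grasp_force: 49.8
```

```bash
python3 - <<'E'
from h import *
s=bot.observe();print(s["clock"],s["contact_force"],s["grip_width"]);go([.5285,-.120,.215],s=s)
ci=viewer.camera_info("wrist");im,d=viewer.get_image("wrist");K,R,t=ci["intrinsics"],ci["R"],ci["t"]
v,u=np.mgrid[0:400,0:640];P=(np.linalg.inv(K)@np.stack([u.ravel()*1.,v.ravel(),np.ones(u.size)]))*d.ravel();P=(R.T@(P-t[:,None])).T
r=np.hypot(P[:,0]-.5326,P[:,1]-.158)
m=(d.ravel()>0)&(r<.033)&(P[:,2]<.11)
print("crucible",np.histogram(P[m,2],bins=np.arange(.02,.12,.01))[0])
q=m&(P[:,2]>.036)&(P[:,2]<.075)
if q.any(): print(P[q].mean(0), im.reshape(-1,3)[q].mean(0))
m=(d.ravel()>0)&(r<.022)&(P[:,2]>.15)&(P[:,2]<.24)
print("cup",np.histogram(P[m,2],bins=np.arange(.15,.245,.01))[0])
E
```

```text
14.8167 [ 0.40460221 -0.59240279 -1.03823754] 0.045987180476287415
M [[-0.992, 0.125, -0.001], [0.125, 0.992, -0.0], [0.001, -0.0, -1.0]] d [-0.77 -6.94  0.03]
crucible [719 952 146 143 360  96  26   1   0]
[0.53144378 0.15611484 0.05775403] [171.1961039  172.68571429 167.44415584]
cup [   0    0    1 1910  299  388  321  466    0]
```

Emit:
{"api": "arm_command", "payload": {
  "increments": [-0.05, -0.5, 0, 0, 0, 0, -0.16, -1.4, 0, 0, 0, 0, -0.25, -2.3, 0, 0, 0, 0, -0.36, -3.2, 0, 0, 0, 0, -0.46, -4.1, 0, 0, 0, 0]
}}

```text
clock: 15.28
tcp_pos: [0.53, -0.007, 0.2162]
tool_rot: [-0.001, 0.062, 0.998, 0.0]
contact_force: [0.7, -0.6, -1.5]
grip_width: 0.0458
grasp_force: 49.8
```

Emit:
{"api": "arm_command", "payload": {
  "increments": [-0.1, -0.9, 0, 0, 0, 0, -0.2, -1.7, 0, 0, 0, -0.4, -0.27, -2.4, 0, 0, 0, -0.8, -0.31, -2.84, 0, 0, 0, -1.03, -0.31, -2.84, 0, 0, 0, -1.03]
}}

```text
clock: 15.7
tcp_pos: [0.5283, -0.1226, 0.2161]
tool_rot: [-0.001, 0.018, 1.0, -0.0]
contact_force: [0.2, -0.3, -2.1]
grip_width: 0.0457
grasp_force: 49.8
```

Emit:
{"api": "arm_command", "payload": {
  "increments": [0, 0, 0.4, 0, 0, 0, 0, 0, 1.2, 0, 0, 0, 0, 0, 2.0, 0, 0, 0, 0, 0, 2.8, 0, 0, 0, 0, 0, 3.3, 0, 0, 0]
}}

```text
clock: 16.12
tcp_pos: [0.5272, -0.1185, 0.0817]
tool_rot: [-0.002, 0.018, 1.0, 0.001]
contact_force: [0.2, -0.2, -2.2]
grip_width: 0.0454
grasp_force: 49.8
```

```bash
python3 - <<'E'
from h import *
s=bot.observe();print(s["clock"],s["tcp_pos"],s["contact_force"],s["grip_width"]);go([.5285,-.120,.0425],s=s)
ci=viewer.camera_info("wrist");im,d=viewer.get_image("wrist");K,R,t=ci["intrinsics"],ci["R"],ci["t"]
v,u=np.mgrid[0:400,0:640];P=(np.linalg.inv(K)@np.stack([u.ravel()*1.,v.ravel(),np.ones(u.size)]))*d.ravel();P=(R.T@(P-t[:,None])).T
o=s["tcp_pos"];m=(d.ravel()>0)&(abs(P[:,0]-o[0])<.03)&(abs(P[:,1]-o[1])<.03)&(P[:,2]>o[2]-.034)&(P[:,2]<o[2]-.022)
q=P[m];A=np.c_[q[:,:2]-o[:2],np.ones(len(q))];print("floor",len(q),np.linalg.lstsq(A,q[:,2]-o[2],rcond=None)[0])
E
```

```text
16.1167 [ 0.52716745 -0.11848904  0.08168606] [ 0.20908439 -0.23725084 -2.20916048] 0.04542683707407918
M [[-0.999, 0.035, -0.004], [0.035, 0.999, 0.001], [0.004, 0.001, -1.0]] d [-0.04 -0.04  0.98]
floor 2915 [ 0.01405319  0.00178354 -0.0277629 ]
```

Cup floor level and empty, at TCP-27.8 mm. Lower 1.0, wait, release, rise.

Emit:
{"api": "arm_command", "payload": {
  "increments": [0, -0.03, 0.3, 0, 0, 0, 0, -0.03, 0.6, 0, 0, 0, 0, -0.03, 0.8, 0, 0, 0, 0, -0.03, 0.92, 0, 0, 0, 0, -0.03, 0.97, 0, 0, 0]
}}

```text
clock: 16.58
tcp_pos: [0.5287, -0.1209, 0.0461]
tool_rot: [-0.0, 0.018, 1.0, 0.0]
contact_force: [-0.8, -0.0, -1.1]
grip_width: 0.0459
grasp_force: 49.8
```

Emit:
{"api": "arm_command", "payload": {
  "increments": [0, 0, 0, 0, 0, 0, 0, 0, 0, 0, 0, 0, 0, 0, 0, 0, 0, 0]
}}

```text
clock: 16.83
tcp_pos: [0.5291, -0.1211, 0.047]
tool_rot: [0.001, 0.018, 1.0, -0.0]
contact_force: [0.6, -0.1, -1.4]
grip_width: 0.0459
grasp_force: 49.8
```

Emit:
{"api": "arm_command", "payload": {
  "increments": [0, 0, 0.06, 0, 0, 0, 0, 0, 0.12, 0, 0, 0, 0, 0, 0.12, 0, 0, 0, 0, 0, 0.12, 0, 0, 0, 0, 0, 0.12, 0, 0, 0]
}}

```text
clock: 17.25
tcp_pos: [0.529, -0.1211, 0.042]
tool_rot: [0.0, 0.018, 1.0, -0.0]
contact_force: [0.1, -0.9, 5.1]
grip_width: 0.0461
grasp_force: 49.8
```

Emit:
{"api": "arm_command", "payload": {
  "increments": [0, 0, 0, 0, 0, 0, 0, 0, 0, 0, 0, 0],
  "force": 5
}}

```text
clock: 17.42
tcp_pos: [0.529, -0.1211, 0.0419]
tool_rot: [0.0, 0.018, 1.0, -0.0]
contact_force: [0.1, 0.4, 5.4]
grip_width: 0.0461
grasp_force: 5.0
```

Emit:
{"api": "arm_command", "payload": {
  "increments": [0, 0, 0, 0, 0, 0, 0, 0, 0, 0, 0, 0, 0, 0, 0, 0, 0, 0, 0, 0, 0, 0, 0, 0, 0, 0, 0, 0, 0, 0],
  "grip": 75
}}

```text
clock: 17.83
tcp_pos: [0.5286, -0.1209, 0.0415]
tool_rot: [-0.0, 0.018, 1.0, 0.0]
contact_force: [-0.6, 0.5, 0.1]
grip_width: 0.0731
grasp_force: 0.0
```

Emit:
{"api": "arm_command", "payload": {
  "increments": [0, 0, 0, 0, 0, 0, 0, 0, 0, 0, 0, 0, 0, 0, 0, 0, 0, 0, 0, 0, 0, 0, 0, 0]
}}

```text
clock: 18.17
tcp_pos: [0.5287, -0.121, 0.0416]
tool_rot: [-0.0, 0.018, 1.0, 0.0]
contact_force: [-0.9, -0.3, 0.4]
grip_width: 0.0747
grasp_force: 0.0
```

Emit:
{"api": "arm_command", "payload": {
  "increments": [0, 0, -0.4, 0, 0, 0, 0, 0, -1.0, 0, 0, 0, 0, 0, -2.0, 0, 0, 0, 0, 0, -3.0, 0, 0, 0, 0, 0, -4.0, 0, 0, 0]
}}

```text
clock: 18.58
tcp_pos: [0.5282, -0.1208, 0.2033]
tool_rot: [-0.0, 0.018, 1.0, 0.0]
contact_force: [0.6, -1.1, 0.2]
grip_width: 0.0744
grasp_force: 0.0
```

```bash
python3 - <<'E'
from h import *
s=bot.observe();print(s["clock"],s["tcp_pos"],s["contact_force"],s["grip_width"]);go([.5562,.267,.25],s=s)
def cloud(n):
    ci=viewer.camera_info(n);im,d=viewer.get_image(n);K,R,t=ci["intrinsics"],ci["R"],ci["t"]
    v,u=np.mgrid[0:400,0:640];P=(np.linalg.inv(K)@np.stack([u.ravel()*1.,v.ravel(),np.ones(u.size)]))*d.ravel();P=(R.T@(P-t[:,None])).T
    return P[d.ravel()>0]
P=cloud("wrist");o=np.array([.529,-.121])
m=(abs(P[:,:2]-o)<.03).all(1);q=P[m&(P[:,2]>.045)&(P[:,2]<.06)];print("rim",len(q),q.min(0),q.max(0));q=P[m&(P[:,2]<.025)];print("floor",np.median(q[:,2]))
P=cloud("scene");q=P[(np.hypot(P[:,0]-.556,P[:,1]-.267)<.02)&(P[:,2]>.14)&(P[:,2]<.17)];print("knob",len(q),q.mean(0) if len(q) else 0)
P=cloud("top");q=P[(np.hypot(P[:,0]-.556,P[:,1]-.267)<.02)&(P[:,2]>.15)&(P[:,2]<.17)];print("knob",len(q),q.mean(0) if len(q) else 0)
E
```

```text
18.5833 [ 0.52824913 -0.12082052  0.20334392] [ 0.59464824 -1.09294514  0.24294818] 0.07441967350053187
M [[-0.999, 0.035, -0.001], [0.035, 0.999, 0.0], [0.001, 0.0, -1.0]] d [-0.36  9.71 -1.16]
rim 677 [ 0.50674614 -0.14548832  0.04500818] [ 0.55347942 -0.09896151  0.05315833]
floor 0.013353176140420588
knob 41 [0.56146667 0.26843855 0.15193608]
knob 26 [0.55418932 0.26814692 0.15874561]
```

Emit:
{"api": "arm_command", "payload": {
  "increments": [0, 0.8, -0.4, 0, 0, 0, -0.08, 1.7, -0.8, 0, 0, 0, -0.12, 2.7, -1.16, 0, 0, 0, -0.16, 3.7, -1.16, 0, 0, 0, -0.2, 4.7, -1.16, 0, 0, 0],
  "grip": 45
}}

```text
clock: 19.15
tcp_pos: [0.543, 0.0684, 0.2475]
tool_rot: [-0.0, 0.018, 1.0, -0.0]
contact_force: [0.8, 0.0, -1.2]
grip_width: 0.0476
grasp_force: 0.0
```

Emit:
{"api": "arm_command", "payload": {
  "increments": [-0.04, 1, 0, 0, 0, 0.5, -0.08, 2, 0, 0, 0, 1, -0.12, 3, 0, 0, 0, 1.5, -0.16, 4, 0, 0, 0, 2, -0.18, 5.0, 0, 0, 0, 2.3]
}}

```text
clock: 19.57
tcp_pos: [0.5569, 0.2681, 0.2462]
tool_rot: [-0.001, 0.119, 0.993, -0.001]
contact_force: [0.3, -0.7, 1.4]
grip_width: 0.0449
grasp_force: 0.0
```

Emit:
{"api": "arm_command", "payload": {
  "increments": [0, 0, 0, 0, 0, 0, 0, 0, 0, 0, 0, 0, 0, 0, 0, 0, 0, 0]
}}

```text
clock: 19.82
tcp_pos: [0.5571, 0.2658, 0.2466]
tool_rot: [-0.001, 0.117, 0.993, -0.001]
contact_force: [0.2, -0.4, 0.4]
grip_width: 0.045
grasp_force: 0.0
```

```bash
python3 - <<'E'
from h import *
s=bot.observe();print(s["clock"],s["tcp_pos"]);go([.556,.2675,.161],s=s)
E
```

```text
19.8167 [0.55706312 0.26575426 0.24656853]
M [[-0.972, 0.233, -0.002], [0.233, 0.972, -0.001], [0.002, -0.002, -1.0]] d [0.03 0.04 2.14]
```

Emit:
{"api": "arm_command", "payload": {
  "increments": [0.03, 0.04, 0.6, 0, 0, 0, 0.03, 0.04, 1.2, 0, 0, 0, 0.03, 0.04, 1.7, 0, 0, 0, 0.03, 0.04, 2.0, 0, 0, 0, 0.03, 0.04, 2.14, 0, 0, 0]
}}

```text
clock: 20.23
tcp_pos: [0.5562, 0.2666, 0.1605]
tool_rot: [-0.001, 0.118, 0.993, -0.001]
contact_force: [-0.8, -0.2, 0.4]
grip_width: 0.0447
grasp_force: 0.0
```

Emit:
{"api": "arm_command", "payload": {
  "increments": [0, 0, 0, 0, 0, 0, 0, 0, 0, 0, 0, 0, 0, 0, 0, 0, 0, 0, 0, 0, 0, 0, 0, 0, 0, 0, 0, 0, 0, 0],
  "grip": 8,
  "force": 8
}}

```text
clock: 20.65
tcp_pos: [0.557, 0.2682, 0.1632]
tool_rot: [0.001, 0.118, 0.993, 0.0]
contact_force: [0.3, 1.3, 1.0]
grip_width: 0.0162
grasp_force: 1.1
```

Emit:
{"api": "arm_command", "payload": {
  "increments": [0, 0, 0, 0, 0, 0, 0, 0, 0, 0, 0, 0, 0, 0, 0, 0, 0, 0]
}}

```text
clock: 20.9
tcp_pos: [0.5572, 0.2684, 0.1632]
tool_rot: [0.001, 0.118, 0.993, 0.001]
contact_force: [1.6, 2.2, 4.3]
grip_width: 0.0135
grasp_force: 8.0
```

Emit:
{"api": "arm_command", "payload": {
  "increments": [-0.18, -0.24, 0, 0, 0, 0, -0.325, -0.5, 0, 0, 0, 0, -0.43, -0.77, 0, 0, 0, 0, -0.5, -1.065, 0, 0, 0, 0, -0.525, -1.36, 0, 0, 0, 0]
}}

```text
clock: 21.32
tcp_pos: [0.565, 0.2096, 0.1628]
tool_rot: [0.001, 0.118, 0.993, 0.0]
contact_force: [1.8, 0.5, 3.5]
grip_width: 0.0136
grasp_force: 8.0
```

Emit:
{"api": "arm_command", "payload": {
  "increments": [0.015, -0.3, 0, 0, 0, 0, 0.075, -0.59, 0, 0, 0, 0, 0.165, -0.87, 0, 0, 0, 0, 0.305, -1.14, 0, 0, 0, 0, 0.475, -1.38, 0, 0, 0, 0]
}}

```text
clock: 21.73
tcp_pos: [0.5319, 0.16, 0.1622]
tool_rot: [-0.0, 0.118, 0.993, -0.0]
contact_force: [2.5, 1.3, 1.3]
grip_width: 0.014
grasp_force: 8.0
```

Emit:
{"api": "arm_command", "payload": {
  "increments": [0.04, -0.05, 0, 0, 0, 0, 0.04, -0.05, 0, 0, 0, 0, 0.04, -0.05, 0, 0, 0, 0]
}}

```text
clock: 21.98
tcp_pos: [0.5304, 0.1596, 0.1622]
tool_rot: [-0.0, 0.118, 0.993, 0.0]
contact_force: [4.2, 4.2, -0.7]
grip_width: 0.0136
grasp_force: 8.0
```

Emit:
{"api": "arm_command", "payload": {
  "increments": [0, 0, 0, 0, 0, 0, 0, 0, 0, 0, 0, 0, 0, 0, 0, 0, 0, 0, 0, 0, 0, 0, 0, 0, 0, 0, 0, 0, 0, 0],
  "grip": 45
}}

```text
clock: 22.4
tcp_pos: [0.5307, 0.1593, 0.1622]
tool_rot: [-0.0, 0.118, 0.993, -0.0]
contact_force: [-0.5, -0.1, 1.6]
grip_width: 0.0422
grasp_force: 0.0
```

Emit:
{"api": "arm_command", "payload": {
  "increments": [0, 0, -0.8, 0, 0, 0, 0, 0, -1.7, 0, 0, 0, 0, 0, -2.5, 0, 0, 0, 0, 0, -2.5, 0, 0, 0, 0, 0, -2.5, 0, 0, 0]
}}

```text
clock: 22.82
tcp_pos: [0.5315, 0.1595, 0.2638]
tool_rot: [0.001, 0.118, 0.993, 0.0]
contact_force: [-0.4, 0.3, -0.2]
grip_width: 0.0452
grasp_force: 0.0
```

Emit:
{"api": "arm_command", "payload": {
  "increments": [0.8, 0, 0, 0, 0, 0, 1.7, 0, 0, 0, 0, 0, 2.5, 0, 0, 0, 0, 0, 2.5, 0, 0, 0, 0, 0, 2.5, 0, 0, 0, 0, 0]
}}

```text
clock: 23.23
tcp_pos: [0.4326, 0.183, 0.2615]
tool_rot: [-0.001, 0.117, 0.993, -0.0]
contact_force: [0.4, 0.1, 0.4]
grip_width: 0.0451
grasp_force: 0.0
```

```bash
python3 - <<'E'
from h import *
s=bot.observe();print(s["clock"],s["tcp_pos"],s["contact_force"],s["grip_width"])
for n in ("top","scene"):
    ci=viewer.camera_info(n);im,d=viewer.get_image(n);K,R,t=ci["intrinsics"],ci["R"],ci["t"]
    v,u=np.mgrid[0:400,0:640];P=(np.linalg.inv(K)@np.stack([u.ravel()*1.,v.ravel(),np.ones(u.size)]))*d.ravel();P=(R.T@(P-t[:,None])).T
    q=P[(d.ravel()>0)&(np.hypot(P[:,0]-.532,P[:,1]-.159)<.025)&(P[:,2]>.135)&(P[:,2]<.17)];print("knob",len(q),q.mean(0) if len(q) else 0)
    q=P[(d.ravel()>0)&(np.hypot(P[:,0]-.532,P[:,1]-.159)<.055)&(abs(P[:,2]-.124)<.005)];print("disc",len(q),(q.min(0)+q.max(0))/2,np.ptp(q,0))
    q=P[(d.ravel()>0)&(abs(P[:,:2]-[.529,-.121])<.035).all(1)&(abs(P[:,2]-.05)<.006)];print("rim",len(q),(q.min(0)+q.max(0))/2)
E
```

```text
23.2333 [0.43255106 0.18295195 0.2615459 ] [0.43712893 0.12606772 0.4054903 ] 0.04508818326293753
knob 35 [0.53166146 0.1570877  0.15468002]
disc 789 [0.53214319 0.1604776  0.12390902] [0.09010387 0.09284917 0.00980943]
rim 72 [ 0.52982988 -0.12068472  0.04982664]
knob 56 [0.54026671 0.15714866 0.14988436]
disc 493 [0.5370214  0.16021564 0.12400969] [0.09331637 0.09487402 0.00997654]
rim 134 [ 0.53319633 -0.11988146  0.04841136]
```

Emit:
{"api": "arm_command", "payload": {
  "increments": [0, 0, 0, 0, 0, 0, 0, 0, 0, 0, 0, 0, 0, 0, 0, 0, 0, 0, 0, 0, 0, 0, 0, 0]
}}

```text
clock: 23.67
tcp_pos: [0.4341, 0.1827, 0.2622]
tool_rot: [-0.0, 0.118, 0.993, -0.0]
contact_force: [0.1, 0.3, -0.8]
grip_width: 0.0451
grasp_force: 0.0
```

```bash
python3 -c "
from bench import bot
print(bot.job_done())"
```

```text
the job is handed in; nothing more can be done
None
```

I handed the job in at about 24 s (no verdict came back): by my last measurements the silver slug is in the crucible, the empty cup stands upright and let go on the cork mat, and the cover is back at its stop over the mouth.

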